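Set a point chisel in the grinding rest

ROBOT

A 6-joint arm with a two-finger parallel gripper is mounted at the origin on the work surface. World frame = base frame: x ahead of the robot, y to its left, z up, the work surface at z = 0. Lengths are in mm, angles in degrees, forces in N, time in s.
With the tool pointing down it reaches from about 375 to 925 mm from the base axis. Payload 5.7 kg.
Tool frame: the origin (TCP) lies at the very end of the fingers, on their centre line; the grasp point (between the pads) lies 19 mm behind it (ctrl.grip_point_offset is the distance from the TCP to the grasp point, in mm); z points along the fingers, y is the line along which they close (so a half turn about z gives the same grasp; the last joint's range is limited). The gripper opens to 88 mm and grips with 3 to 60 N. Pads are 20 mm wide; open, the fingers measure 115 mm over their backs; the gripper's body (75 mm by 178 mm) begins 61 mm behind the grasp point.
Start: joints at [59.868, 20.558, 86.54, -0, 72.909, -6.595], TCP at [239.595, 550.051, 222.623] pointing down, gripper open.
Joint ranges: [-170.27, 170.27], [-57.76, 135], [12.27, 136.19], [-55.21, 235.2], [11.17, 155.16], [-170.74, 170.74]. Speed limits (degrees/s): [136.94, 136.94, 180, 180, 180, 180].

INTERFACE

Orientations are given as [roll, pitch, yaw] about the fixed x, y, z axes, in that order (R = Rz(yaw) Ry(pitch) Rx(roll)).
In Python, from cell import ctrl, camera, models gives the robot as it stands. The module is installed in compiled form; this text tells all that it offers.
- The arm moves only by the tool apply_moves, never from a script. Its argument "plan" is a list of rows, each an object with "fingers": the closure, from -1 (fully open) to 1 (shut); "travel": the shift along the world's x, y, z in m, a list of three; "roll": the turn about the world's z in degrees. In form: [{"fingers": fingers, "travel": [x, y, z], "roll": roll}, ...]. A call has 1 to 5 rows; each row shifts and turns the commanded pose from where the row before left it; what a row does not reach is not made up. A row lasts 1/8 s, in which the tool goes at most 62.5 mm and 10.7 degrees, less where a joint would pass 70% of its speed; a pose out of reach is approached as far as the arm can. A call is refused whole if a number of a shift passes 0.0625 or a number of a turn 10.7, either way. A call with a gripper value outside its range is refused whole. The fingers move at their own pace and stop on an object; the grip force is fixed at half the most. Time passes only in rows, so rows that do not move let the fingers close. It gives the time, the measured TCP pose, the force, the opening and the grip force at its end, in the units of the state.
- ctrl.state(): the state, without advancing time (a new reading comes with each control period).
- camera(name): name is "scene" or "top" or "wrist"; returns a dict with "image" (480x640x3 uint8, red, green, blue), "range_z" (480x640 float32, mm along the optical axis (not along the pixel's ray), 0 where there is no reading), "fx", "fy", "cx", "cy" (pixels), "extrinsics" (4x4, takes a point from camera to world coordinates). Camera axes: x right, y down, z forward; pixel columns grow to the right and rows downward; lengths in mm; the calibration is good to about 2 mm. A picture is of the moment at which its call begins.
- ctrl.sign_off(): hands the job in; it is judged then, once.
Trained networks look in the newest picture that a camera, given by its name, has taken for a name from the list of things; names that differ only in an ending like _2 or _b are one class to them, and where a whole thing is asked for, a point or a joint stands for the part that bears it (a point fixed in the world has none). Each returns a list of dicts, best first, with "score" (0 to 1); they miss things now and then, are a little off and sometimes report something else, mostly with a low value. They report only what shows in the picture. A call takes as long as a camera call. They do not tell look-alikes from the thing itself.
- models.spot_in(camera, name): "point" ([x, y, z] in mm, in world coordinates, good to about 4 mm: the middle of the surface that is visible of it).
- models.cut_out(camera, name): "pixels" (480x640 bool, what is visible of it).
- models.pinpoint(camera, name): "point" ([x, y, z] in mm, in world coordinates, good to about 4 mm: a listed point, or the origin of a listed thing).
The state is a dict: "time": time; "joint_pos": joint angles; "qvel": joint speeds; "joint_torque": joint torques, N m; "tcp_pos": TCP position; "ee_rot": TCP orientation; "ft_force": force on the tool from outside, world axes, zero at the start; "moment": the same for the moment, N m; "finger_gap": opening from 0.0 (shut) to 1.0 (fully open); "finger_force": force on a finger pad.
Only numpy, scipy, OpenCV 4.12 (cv2) and the standard library are available. Lean on these libraries where they do the work, as an engineer would, in place of code of your own. Each camera call takes 0.05 s, during which the arm holds its last target. There are 200 camera calls.

TASK

The point chisel is due for regrinding. Take it from the chisel rack and lay it in the sloping V-groove of the rest in front of the grinder with its point uphill towards the wheel, slide it down under the open cam clamp until its butt is fully home against the end stop, then swing the clamp lever right over to lock it. Do not drop or ram the chisel, and leave the other tools where they are.

Things in the scene. Friction and masses are not known exactly. Their poses are not given: they have to be found in the camera images.
- point_chisel: The stone-carver's point chisel: a plain round steel bar 16 mm in diameter, 220 mm long, about 0.3 kg, whose last 35 mm taper to a sharp cone (the other chisels have broad ends). Origin on the bar's axis at mid-length, about 11 mm ahead of its balance point; +x runs along the bar to the point. It starts level in one of the rack's slots.
- point_butt (a point): Centre of the flat butt end of the point chisel, 110 mm from the origin along -x.
- point_tip (a point): Tip of the point chisel, 110 mm from the origin along +x.
- rack: Fixed low wooden chisel rack, four slots 50 mm apart along its y, chisels lying along its x, points to +x, axes 30 mm above the table. Two battens, 51 to 69 mm either side of the rack's middle in x, hold them in 18 mm notches, tops 31 mm above the table; between the battens there are 22 mm free under a chisel's axis. Origin under the middle. Each chisel's mid-length is within 10 mm of the rack's middle in x.
- trough: Fixed steel V-groove of the grinding rest, rising at 28 degrees to the near grinding wheel. Origin: the butt centre of a chisel fully home, on the axis of a chisel lying in the groove, at the face of the end stop at the lower end. +x up the groove, +z square out of it, y level across. A chisel left in it does not slide by itself. Its line meets the wheel's rim about 280 mm up from the stop.
- finger_gap (a point): Point on the axis of a chisel lying in the groove, in the middle of the groove's finger gap, 102.5 mm up from the trough's origin. The 90 degree V, 30 mm wide outside, rims 2 mm below the chisel's axis, runs from 0 to 60 mm and from 145 to 170 mm along the trough's x; in the gap between, 26 mm are free below the axis and nothing stands beside it.
- clamp_axle (a point): Middle of the cam clamp's axle, at x 22 mm, z 21.4 mm of the trough. The clamp stands astride the groove from x 12 to 32 mm: two cheeks 27 mm apart inside, tops 30 mm above the chisel's axis, cam between them. So no chisel can be laid there from above: it is laid with its butt beyond x 35 mm and slid down under the cam, which, open, leaves 4 mm or more free over it.
- cam_lever (a joint): Angle of the clamp lever: 0 open, 1.70 right over (locked); starts near 0. It swings in the trough's x-z plane about clamp_axle; the ball lies 75 mm from the axle at 110 degrees minus the joint angle, counted from the trough's +x towards +z. Open it leans back down the groove; over, it lies up the groove above the chisel. It stays where left; a few N at the ball move it.
- lever_ball (a point): Centre of the black ball, 20 mm in diameter, on the end of the clamp lever (an 8 mm rod).
- flat_chisel: Flat chisel in the rack, 16 mm bar with a straight 24 mm wide blade. To be left alone. Origin and axes as for the point chisel.
- tooth_chisel: Toothed chisel in the rack, 16 mm bar with a 28 mm wide four-toothed blade. To be left alone. Origin and axes as for the point chisel.
- round_chisel: Round-nosed chisel in the rack, 16 mm bar with a flat 24 mm round end. To be left alone. Origin and axes as for the point chisel.
- mallet: Round wooden mallet, 84 mm across and 240 mm tall, standing on its head. To be left alone. Origin under its centre.
- water_pot: Metal quenching pot with two small side handles, about 100 mm across and 85 mm high. To be left alone. Origin under its centre.
- dressing_stick: Grey wheel-dressing stick, 150 x 25 x 25 mm, lying on the grinder's board beside the rest, long side along y. To be left alone. Origin under its centre.
- wire_brush: Wire brush, 260 mm long, 30 mm high. To be left alone. Origin under its centre.
Things that resemble listed ones, but are neither listed nor needed, are in the scene too. Leave any turquoise look-alike of the point_chisel alone.

How it is judged:
By the outcome, as a careful person would: the job done as asked, in the order asked, and still so for the second after the job is handed in, with the robot touching nothing.
It also fails if it takes over 54 s, if anything falls off the work surface, if the arm or the gripper's body presses on something with over 40 N, if the wrist force passes 120 N, or if a joint passes its speed limit or range.

## Working session

There is one attempt and no reset: what is moved stays moved. The work goes in short steps, Python scripts to look and compute and a tool call to move; the robot and the scene stay as the last step left them, time stands still between calls to the robot, and variables do not carry over. Pictures are saved under pics/ and viewed, at most 10 in all, crops included, and the job is handed in when it is done.

Besides the shell and the picture viewer there is one more tool, called after ">>>" by a JSON object that holds its "name" and its "arguments". apply_moves: Moves the arm, as the interface text tells. Its arguments: {"type":"object","properties":{"plan":{"type":"array","items":{"type":"object","properties":{"fingers":{"type":"number"},"travel":{"type":"array","items":{"type":"number"}},"roll":{"type":"number"}}}}},"required":["plan"]}

```bash
mkdir -p pics; ls; python3 - <<'E'
from cell import ctrl,camera,models
import cv2,numpy as np
ims=[]
for n in ["scene","top"]:
    c=camera(n); ims.append(c); cv2.imwrite(f"pics/{n}0.png",c["image"][:,:,::-1])
    np.savez(f"{n}0.npz",**{k:c[k] for k in c})
    for t in ["point_chisel","point_butt","point_tip","rack","trough","finger_gap","clamp_axle","lever_ball","flat_chisel","tooth_chisel","round_chisel"]:
        print(n,t,[(np.round(r["point"]).astype(int).tolist(),round(r["score"],2)) for r in models.pinpoint(n,t)][:4])
print(ctrl.state())
E
```

```text
pics
scene point_chisel [([234, -292, 8], 0.62), ([493, -271, 30], 0.52), ([289, 203, 13], 0.5)]
scene point_butt [([382, -250, 34], 0.7), ([184, -194, 8], 0.51)]
scene point_tip [([606, -287, 31], 0.7), ([283, -385, 5], 0.62), ([188, 166, 8], 0.57), ([493, -272, 26], 0.4)]
scene rack [([494, -296, 0], 0.61), ([324, 448, 0], 0.5)]
scene trough [([495, -296, 0], 0.63), ([547, 9, 74], 0.6)]
scene finger_gap [([537, 100, 124], 0.9), ([494, -273, 31], 0.72)]
scene clamp_axle [([546, 17, 106], 0.93), ([497, -298, 0], 0.53)]
scene lever_ball [([553, -29, 160], 0.57), ([681, 62, 24], 0.34)]
scene flat_chisel [([486, -324, 28], 0.83)]
scene tooth_chisel [([487, -372, 27], 0.69)]
scene round_chisel [([512, -224, 29], 0.8)]
top point_chisel [([495, -274, 35], 0.73), ([292, 205, 7], 0.56)]
top point_butt [([385, -254, 31], 0.82), ([189, -192, 8], 0.79), ([389, 247, 11], 0.63)]
top point_tip [([285, -390, 10], 0.96), ([600, -289, 23], 0.87), ([189, 168, 11], 0.85)]
top rack [([496, -293, 4], 0.56)]
top trough [([547, 10, 76], 0.85)]
top finger_gap [([540, 98, 119], 0.86)]
top clamp_axle [([546, 
[... 196 characters left out ...]
4, 28], 0.56)]
{'time': 1.2, 'joint_pos': array([ 5.98674055e+01,  2.05569214e+01,  8.65398785e+01,  5.22687228e-04,
        7.29087500e+01, -6.59346032e+00]), 'qvel': array([ 0.03549664,  0.06586704,  0.02919349, -0.01705841,  0.00313032,
        0.01158204]), 'joint_torque': array([-7.68477657e-04, -5.15347123e+01, -2.71127915e+01,  6.75107609e-02,
        2.46318657e-02, -3.04390676e-05]), 'tcp_pos': array([239.60002767, 550.04717938, 222.62892467]), 'ee_rot': array([-1.79994544e+02, -1.13353695e-03,  1.56460712e+02]), 'ft_force': array([ 0.17912796, -0.45592455, -0.04986359]), 'moment': array([-0.07432455,  0.01030508, -0.00375473]), 'finger_force': 0.0, 'finger_gap': 1.0006883388204624}
```

View pics/scene0.png

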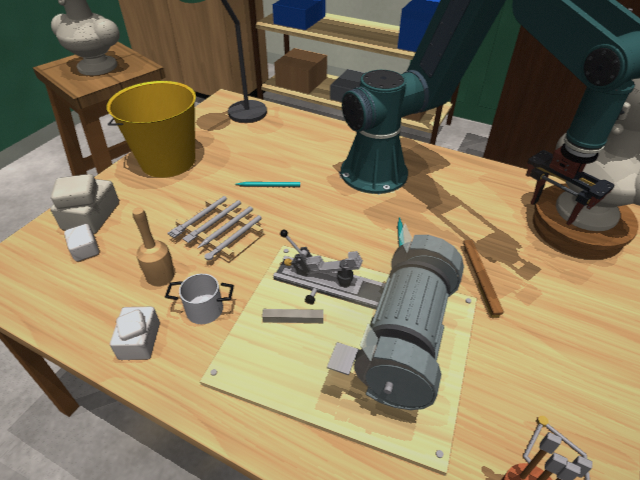

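View pics/top0.png

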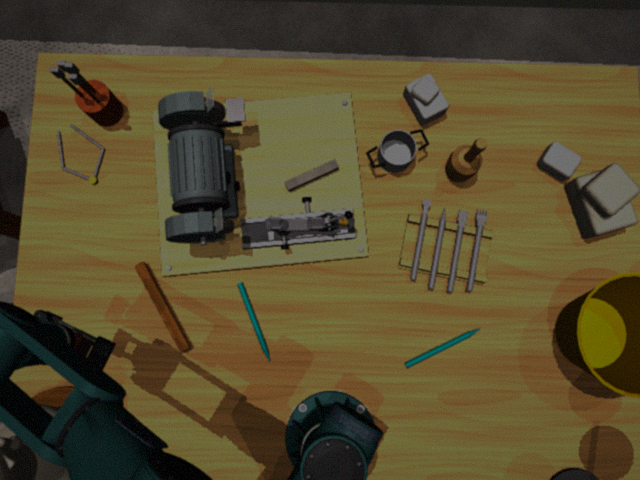

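Candidates (top picture): four bars in the rack at (421,240) rounded blade, (438,248) tapering to a point, (458,250) flat blade and (473,250) toothed blade. There are also two turquoise look-alikes on the table at (255,320) and (443,347). My choice is (438,248), the second bar in the rack; I'll check it in a close crop. The rest lies at about (300,230), with the lever leaning away from the wheel.

```bash
python3 - <<'E'
import numpy as np,cv2
c=np.load("top0.npz");s=np.load("scene0.npz")
a=cv2.resize(c["image"][190:300,390:500,::-1],(440,440),interpolation=cv2.INTER_CUBIC)
b=cv2.resize(s["image"][190:280,160:270,::-1],(360,440),interpolation=cv2.INTER_CUBIC)
cv2.imwrite("pics/crop1.png",np.hstack([a,b]))
z=c["range_z"];v,u=np.mgrid[:480,:640];P=np.stack([(u-c["cx"])/c["fx"]*z,(v-c["cy"])/c["fy"]*z,z,np.ones_like(z)],-1)@c["extrinsics"].T
for (x0,x1,y0,y1) in [(155,245,85,250),(245,360,190,260),(440,490,130,185)]:
    r=P[y0:y1,x0:x1].reshape(-1,4);r=r[r[:,2]>30];print(r.min(0)[:3].round(),r.max(0)[:3].round())
E
```

```text
[287.  31.  30.] [ 842.  443. 1559.]
[287. -55.  30.] [ 637.  237. 1559.]
[ 287. -374.   30.] [ 753.   31. 1559.]
```

View pics/crop1.png

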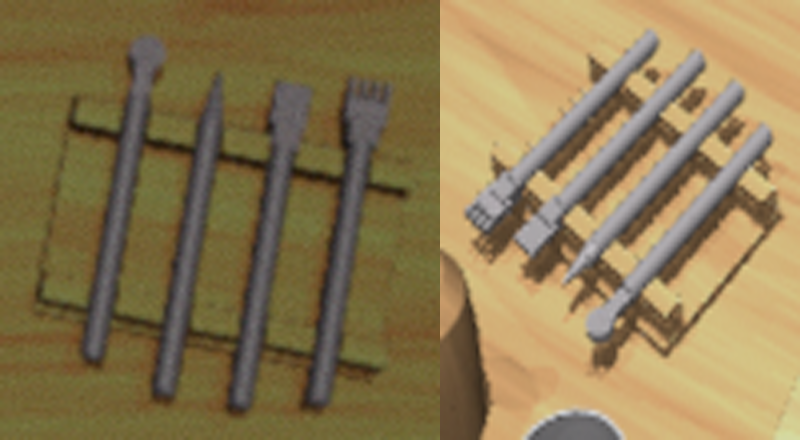

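>>> {"name": "apply_moves", "arguments": {"plan": [{"fingers":-1,"travel":[0.03,-0.04,0.03],"roll":-10},{"fingers":-1,"travel":[0.03,-0.04,0.03],"roll":-10},{"fingers":-1,"travel":[0.03,-0.04,0.03],"roll":-10},{"fingers":-1,"travel":[0.03,-0.04,0.03],"roll":-10},{"fingers":-1,"travel":[0.03,-0.04,0.03],"roll":-10}]}}

```text
time: 1.82
tcp_pos: [390.3, 348.6, 373.8]
ee_rot: [180.0, -0.0, 106.1]
ft_force: [-0.2, -0.3, -0.7]
finger_gap: 0.999
finger_force: 0.0
```

The crop shows the pointed bar second from the left, with its tip at (217,80) and butt at (165,395). In the scene crop its point is at (575,275). The choice is confirmed, and I'm moving to look at the rest from near.

>>> {"name": "apply_moves", "arguments": {"plan": [{"fingers":-1,"travel":[0.02,-0.058,0.0],"roll":-2},{"fingers":-1,"travel":[0.02,-0.058,0.0],"roll":-2},{"fingers":-1,"travel":[0.02,-0.058,0.0],"roll":-2},{"fingers":-1,"travel":[0.02,-0.058,0.0],"roll":-2},{"fingers":-1,"travel":[0.02,-0.058,0.0],"roll":-2}]}}

```text
time: 2.45
tcp_pos: [489.9, 58.1, 372.9]
ee_rot: [180.0, -0.0, 96.4]
ft_force: [0.0, -0.1, 0.4]
finger_gap: 0.997
finger_force: 0.0
```

```bash
cat > h.py <<'E'
from cell import ctrl,camera,models
import numpy as np,cv2
def look(tag,names,cam="wrist"):
    c=camera(cam); np.savez(tag+".npz",**c); cv2.imwrite(f"pics/{tag}.png",c["image"][:,:,::-1])
    for t in names: print(t,[(np.round(r["point"],1).tolist(),round(r["score"],2)) for r in models.pinpoint(cam,t)][:3])
    return c
def cloud(c):
    z=c["range_z"];v,u=np.mgrid[:480,:640]
    return (np.stack([(u-c["cx"])/c["fx"]*z,(v-c["cy"])/c["fy"]*z,z,np.ones_like(z)],-1)@c["extrinsics"].T)[...,:3]
E
python3 - <<'E'
from h import *
c=look("w1",["trough","finger_gap","clamp_axle","lever_ball"])
print(c["extrinsics"].round(2),c["fx"])
E
```

```text
trough [([545.6, 8.2, 75.2], 0.84)]
finger_gap [([539.0, 101.9, 121.8], 0.76)]
clamp_axle [([547.0, 18.5, 101.3], 0.62), ([680.9, 64.2, 15.9], 0.44)]
lever_ball [([552.7, -25.5, 165.7], 0.97), ([381.7, -252.2, 31.6], 0.66)]
[[ 9.9000e-01  1.1000e-01  3.0000e-02  4.8151e+02]
 [ 1.1000e-01 -9.5000e-01 -2.9000e-01  1.3839e+02]
 [ 0.0000e+00  2.9000e-01 -9.6000e-01  5.3397e+02]
 [ 0.0000e+00  0.0000e+00  0.0000e+00  1.0000e+00]] 335.3894204387918
```

View pics/w1.png

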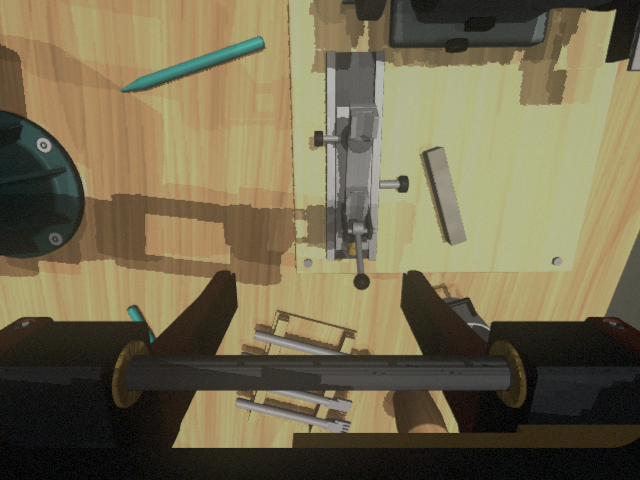

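The picture shows the rest with the lever ball at (361,282), the lower V under the clamp at about (360,210), and the finger gap and upper V at about (362,120). Nothing stands in the groove. Next I fit its pose from the depth.

```bash
python3 - <<'E'
from h import *
from scipy.optimize import least_squares
c=dict(np.load("w1.npz"));P=cloud(c).reshape(-1,3);P=P[(abs(P[:,0]-545)<60)&(P[:,1]>-60)&(P[:,1]<200)&(P[:,2]>40)]
t=np.radians(28)
def fr(p):
    a=np.radians(p[3]);e=np.array([np.cos(a)*np.cos(t),np.sin(a)*np.cos(t),np.sin(t)]);y=np.array([-np.sin(a),np.cos(a),0]);return np.c_[e,y,np.cross(e,y)]
def L(p): return (P-p[:3])@fr(p)
p=np.array([546.,9,75.5,95.])
for it in range(6):
    q=L(p); m=(abs(q[:,1])<15)&(abs(q[:,2]+6)<9)&(((q[:,0]>36)&(q[:,0]<56))|((q[:,0]>148)&(q[:,0]<168)))
    def f(d):
        r=p.copy();r[0]+=d[0];r[2]+=d[1];r[3]+=d[2]
        k=L(r)[m];return k[:,2]-np.minimum(-11.31+abs(k[:,1]),-2)
    s=least_squares(f,[0,0,0],loss="soft_l1",f_scale=1.);p[[0,2,3]]+=s.x
    print(p.round(2),m.sum(),round(float(np.median(abs(s.fun))),2))
q=L(p)
for a in range(-20,190,5):
    k=q[(q[:,0]>=a)&(q[:,0]<a+5)&(abs(q[:,1])<25)]
    print(a,len(k),[ (lambda g: round(float(np.median(g)),1) if len(g) else None)(k[(k[:,1]>=b)&(k[:,1]<b+5),2]) for b in range(-20,20,5)])
# ball
b=P[(abs(P[:,0]-552)<15)&(abs(P[:,1]+27)<15)&(P[:,2]>145)];print("ball top",b.mean(0).round(1),b[:,2].max())
E
```

```text
[547.86   9.    72.93  96.8 ] 673 0.47
[547.8    9.    72.9   96.77] 732 0.47
[547.8    9.    72.89  96.77] 732 0.47
[547.8    9.    72.89  96.77] 733 0.47
[547.8    9.    72.89  96.77] 733 0.47
[547.8    9.    72.89  96.77] 733 0.47
-20 8 [None, None, None, 8.0, 7.6, None, None, -27.9]
-15 26 [11.3, 11.6, 11.7, None, 11.3, 11.0, 10.8, -29.5]
-10 42 [11.3, 11.2, 11.2, None, 11.1, 11.5, 11.0, 11.1]
-5 51 [10.8, 11.1, 10.7, None, 10.7, 10.8, 11.3, -35.5]
0 44 [7.6, 8.5, 7.8, 104.2, 9.7, 9.7, 8.8, -38.0]
5 65 [None, -1.5, 102.0, 104.9, 103.4, 97.4, -2.4, -40.0]
10 200 [30.1, -1.2, 98.3, 84.5, 82.7, 94.9, -2.0, 22.1]
15 270 [30.4, 1.3, -1.9, 68.5, 66.3, -2.8, -2.8, 24.7]
20 215 [30.0, 18.5, -2.5, 35.3, 38.3, 24.0, 24.7, 25.4]
25 185 [29.2, 19.3, -2.7, -6.5, 29.4, 22.2, 22.1, 23.1]
30 327 [10.9, 8.3, -1.2, 26.8, 26.4, 17.7, 0.9, 4.2]
35 115 [None, -1.6, -1.8, 19.4, 20.9, -2.5, -2.9, -56.1]
40 78 [None, -1.9, -3.3, -9.6, -9.2, -2.9, -5.5, -59.1]
45 81 [None, -1.6, -4.1, -9.1, -7.4, -3.9, -3.0, -60.1]
50 79 [-2.5, -2.0, -3.4, -8.4, -8.8, -3.2, -2.8, -38.5]
55 147 [None, -2.6, -5.3, -11.4, -
[... 953 characters left out ...]
 -26.4, -29.0]
135 17 [None, None, -25.3, -25.6, -25.5, None, -26.4, None]
140 6 [None, None, None, -13.0, None, None, -29.7, None]
145 105 [None, -1.8, -3.5, -8.0, -9.3, -4.0, -2.2, -16.1]
150 122 [None, -2.6, -3.2, -9.5, -7.7, -3.5, -2.8, -16.1]
155 126 [None, -1.9, -3.6, -8.1, -8.8, -4.5, -2.7, -23.1]
160 129 [None, -2.0, -3.7, -9.0, -8.2, -3.9, -2.2, -26.9]
165 174 [None, -2.1, -5.7, -8.9, -9.1, -5.1, -2.2, -17.4]
170 301 [None, -19.5, -20.5, -22.7, -22.2, -21.2, -19.9, None]
175 0 [None, None, None, None, None, None, None, None]
180 15 [None, None, None, None, None, 244.0, None, None]
185 80 [None, None, None, None, None, 247.3, None, None]
ball top [551.2 -23.9 162.8] 171.6128814457942
```

>>> {"name": "apply_moves", "arguments": {"plan": [{"fingers":-1,"travel":[-0.01,-0.06,-0.01],"roll":-10.7},{"fingers":-1,"travel":[-0.01,-0.06,-0.01],"roll":-10.7},{"fingers":-1,"travel":[-0.01,-0.06,-0.01],"roll":-10.7},{"fingers":0.0,"travel":[-0.01,-0.06,-0.01],"roll":-10.7},{"fingers":0.2,"travel":[0.0,-0.06,-0.01],"roll":-10.7}]}}

```text
time: 3.32
tcp_pos: [449.6, -239.5, 322.8]
ee_rot: [180.0, -0.0, 42.8]
ft_force: [0.8, 0.6, 0.9]
finger_gap: 0.809
finger_force: 0.0
```

>>> {"name": "apply_moves", "arguments": {"plan": [{"fingers":0.2,"travel":[0.0,-0.01,-0.02],"roll":-10.7},{"fingers":0.2,"travel":[0.0,-0.01,-0.02],"roll":-10.7},{"fingers":0.2,"travel":[0.0,-0.01,-0.02],"roll":-10.7},{"fingers":0.2,"travel":[0.0,0.0,-0.02],"roll":-10.7},{"fingers":0.2,"travel":[0.0,0.0,-0.02],"roll":-9.0}]}}

```text
time: 3.95
tcp_pos: [450.5, -268.0, 222.1]
ee_rot: [-180.0, -0.0, -9.0]
ft_force: [-0.3, -0.2, 0.0]
finger_gap: 0.402
finger_force: 0.0
```

```bash
python3 - <<'E'
from h import *
for n in ["w1","scene0"]:
    P=cloud(dict(np.load(n+".npz"))).reshape(-1,3)
    for lo in (160,190,220):
        k=P[(P[:,2]>lo)&(P[:,2]<330)&(P[:,0]>420)&(P[:,0]<660)&(P[:,1]>60)&(P[:,1]<300)]
        print(n,lo,len(k),[(y,int((k[:,1]//10*10==y).sum()),) for y in range(60,230,10)])
c=look("w2",["point_chisel","point_butt","point_tip"])
P=cloud(c); 
for r in models.cut_out("wrist","point_chisel")[:1]:
    pass
q=P.reshape(-1,3)
a=np.radians(-9.3);e=np.array([np.cos(a),np.sin(a)]);n=np.array([-e[1],e[0]])
o=np.array([494,-271.])
s=(q[:,:2]-o)@e;w=(q[:,:2]-o)@n
m=(q[:,2]>30)&(q[:,2]<45)&(abs(s)<130)&(abs(w)<80)
for b in range(-130,130,20):
    k=m&(s>=b)&(s<b+20)&(abs(w)<18);print(b,k.sum(),w[k].mean().round(1) if k.sum() else None,q[k,2].max().round(1) if k.sum() else None, (s[k].min().round(1),s[k].max().round(1)) if k.sum() else None)
E
```

```text
w1 160 1327 [(60, 0), (70, 0), (80, 0), (90, 0), (100, 0), (110, 0), (120, 0), (130, 0), (140, 0), (150, 0), (160, 0), (170, 0), (180, 0), (190, 0), (200, 0), (210, 0), (220, 0)]
w1 190 125 [(60, 0), (70, 0), (80, 0), (90, 0), (100, 0), (110, 0), (120, 0), (130, 0), (140, 0), (150, 0), (160, 0), (170, 0), (180, 0), (190, 0), (200, 0), (210, 0), (220, 0)]
w1 220 0 [(60, 0), (70, 0), (80, 0), (90, 0), (100, 0), (110, 0), (120, 0), (130, 0), (140, 0), (150, 0), (160, 0), (170, 0), (180, 0), (190, 0), (200, 0), (210, 0), (220, 0)]
scene0 160 1168 [(60, 0), (70, 0), (80, 0), (90, 0), (100, 0), (110, 0), (120, 0), (130, 0), (140, 0), (150, 0), (160, 0), (170, 0), (180, 0), (190, 0), (200, 0), (210, 0), (220, 0)]
scene0 190 1085 [(60, 0), (70, 0), (80, 0), (90, 0), (100, 0), (110, 0), (120, 0), (130, 0), (140, 0), (150, 0), (160, 0), (170, 0), (180, 0), (190, 0), (200, 0), (210, 0), (220, 0)]
scene0 220 602 [(60, 0), (70, 0), (80, 0), (90, 0), (100, 0), (110, 0), (120, 0), (130, 0), (140, 0), (150, 0), (160, 0), (170, 0), (180, 0), (190, 0), (200, 0), (210, 0), (220, 0)]
point_chisel [([497.5, -274.3, 27.2], 0.8)]
point_butt [([382.1, -254.0, 31.0], 0.64), ([189.3, -191.2, 5.6], 0.51)]
point_tip [([603.7, -287.6, 32.4], 0.93)]
-130 1 -4.0 32.3 (np.float64(-110.2), np.float64(-110.2))
-110 224 1.1 38.6 (np.float64(-109.8), np.float64(-90.0))
-90 244 1.1 37.9 (np.float64(-89.8), np.float64(-70.1))
-70 348 -0.0 38.4 (np.float64(-69.9), np.float64(-50.0))
-50 298 0.2 38.5 (np.float64(-50.0), np.float64(-30.0))
-30 279 -0.3 38.7 (np.float64(-29.8), np.float64(-10.1))
-10 298 -0.4 38.4 (np.float64(-9.9), np.float64(9.7))
10 315 -0.7 38.9 (np.float64(10.2), np.float64(30.0))
30 333 -1.3 39.1 (np.float64(30.1), np.float64(50.0))
50 502 -0.7 38.7 (np.float64(50.0), np.float64(70.0))
70 340 -1.1 38.6 (np.float64(70.0), np.float64(90.0))
90 118 -2.2 35.2 (np.float64(90.4), np.float64(108.3))
110 0 None None None
```

View pics/w2.png

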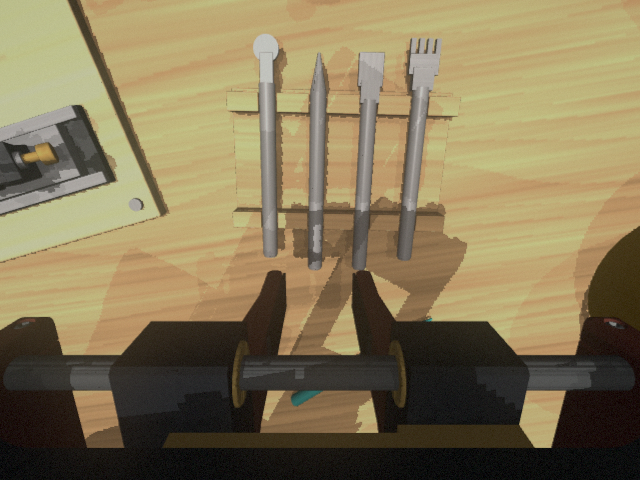

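The close view shows the pointed bar at (317,160), tip (319,55) and butt (315,268), centred between the part-opened fingers. I can descend.

>>> {"name": "apply_moves", "arguments": {"plan": [{"fingers":0.2,"travel":[0.014,0.002,-0.03],"roll":-1.0},{"fingers":0.2,"travel":[0,0,-0.05],"roll":0},{"fingers":0.2,"travel":[0,0,-0.05],"roll":0},{"fingers":0.2,"travel":[0,0,-0.03],"roll":0},{"fingers":0.2,"travel":[0,0,-0.015],"roll":0}]}}

```text
time: 4.82
tcp_pos: [463.9, -267.6, 47.0]
ee_rot: [-180.0, 0.0, -9.7]
ft_force: [0.8, 0.4, 0.4]
finger_gap: 0.4
finger_force: 0.0
```

>>> {"name": "apply_moves", "arguments": {"plan": [{"fingers":0.2,"travel":[0,0,-0.016],"roll":0},{"fingers":0.2,"travel":[0,0,-0.016],"roll":0},{"fingers":1,"travel":[0,0,0],"roll":0},{"fingers":1,"travel":[0,0,0],"roll":0},{"fingers":1,"travel":[0,0,0],"roll":0}]}}

```text
time: 5.45
tcp_pos: [464.0, -268.0, 16.2]
ee_rot: [-180.0, -0.1, -9.9]
ft_force: [0.2, 1.2, -0.9]
finger_gap: 0.174
finger_force: 30.0
```

>>> {"name": "apply_moves", "arguments": {"plan": [{"fingers":1,"travel":[0,0,0.01],"roll":0},{"fingers":1,"travel":[0,0,0.03],"roll":0},{"fingers":1,"travel":[0,0,0.05],"roll":0},{"fingers":1,"travel":[0,0,0.06],"roll":0},{"fingers":1,"travel":[0,0,0.06],"roll":0}]}}

```text
time: 6.08
tcp_pos: [462.8, -267.6, 227.9]
ee_rot: [180.0, 0.0, -9.8]
ft_force: [1.7, -0.8, -3.7]
finger_gap: 0.175
finger_force: 30.0
```

```bash
python3 - <<'E'
from h import *
s=ctrl.state();print({k:np.round(s[k],2) for k in("tcp_pos","ee_rot","ft_force","moment","finger_gap","finger_force")})
c=look("w3",["point_chisel","point_butt","point_tip"])
P=cloud(c).reshape(-1,3)
a=np.radians(s["ee_rot"][2]);e=np.array([np.cos(a),np.sin(a)]);n=np.array([-e[1],e[0]])
d=P[:,:2]-s["tcp_pos"][:2];l=d@e;w=d@n
m=(abs(w)<12)&(abs(l)<180)&(P[:,2]>150)&(P[:,2]<290)
for b in range(-100,160,10):
    k=m&(l>=b)&(l<b+10)
    if k.sum()>3: print(b,k.sum(),w[k].mean().round(1),np.percentile(P[k,2],95).round(1),l[k].min().round(1),l[k].max().round(1))
E
```

```text
{'tcp_pos': array([ 462.79, -267.58,  227.92]), 'ee_rot': array([ 1.80e+02,  3.00e-02, -9.84e+00]), 'ft_force': array([ 1.73, -0.8 , -3.65]), 'moment': array([0.  , 0.15, 0.01]), 'finger_gap': np.float64(0.18), 'finger_force': np.float64(29.99)}
point_chisel [([496.6, -274.5, 240.6], 0.77), ([487.5, -296.8, 2.6], 0.26), ([491.3, -371.7, 25.4], 0.21)]
point_butt [([382.1, -253.8, 247.4], 0.61), ([187.6, -192.0, 6.0], 0.42)]
point_tip []
-80 137 1.3 249.5 -78.4 -70.0
-70 436 1.1 249.9 -70.0 -60.0
-60 460 1.2 249.8 -60.0 -50.0
-50 187 1.0 249.8 -50.0 -44.3
-30 240 1.2 249.1 -27.4 -20.0
-20 578 0.9 249.4 -20.0 -10.0
-10 714 0.9 269.9 -10.0 -0.0
0 1090 0.9 284.5 0.0 10.0
10 2059 -0.7 285.6 10.0 20.0
20 693 0.9 249.0 20.0 30.0
30 739 0.7 248.8 30.0 40.0
40 775 0.6 248.8 40.0 50.0
50 821 0.8 248.7 50.0 60.0
60 888 0.6 248.6 60.0 70.0
70 913 0.6 248.5 70.0 80.0
80 1003 0.5 248.4 80.0 90.0
90 1055 0.6 248.3 90.0 100.0
100 1051 0.5 248.1 100.0 110.0
110 827 0.5 246.4 110.0 120.0
120 517 0.4 244.6 120.0 129.6
```

```bash
python3 - <<'E'
from h import *
for n in ["w1","scene0","top0"]:
    P=cloud(dict(np.load(n+".npz"))).reshape(-1,3)
    for z in range(90,290,20):
        k=P[(P[:,2]>z)&(P[:,2]<z+20)&(P[:,0]>490)&(P[:,0]<570)&(P[:,1]>170)&(P[:,1]<330)]
        if len(k)>4: print(n,z,len(k),np.percentile(k[:,1],[1,10,50]).round(),k[:,0].min().round())
E
```

```text
w1 90 65 [277. 278. 280.] 492.0
w1 110 122 [171. 171. 174.] 506.0
w1 130 116 [170. 171. 265.] 506.0
w1 150 199 [247. 248. 256.] 507.0
w1 170 335 [247. 248. 250.] 508.0
w1 190 125 [250. 251. 252.] 508.0
scene0 110 8 [170. 171. 172.] 521.0
scene0 150 16 [248. 249. 251.] 523.0
scene0 170 60 [247. 249. 258.] 521.0
scene0 190 118 [248. 253. 267.] 508.0
scene0 210 256 [257. 266. 296.] 509.0
scene0 230 340 [269. 273. 293.] 490.0
scene0 250 327 [256. 261. 306.] 490.0
scene0 270 7 [254. 254. 256.] 493.0
top0 90 28 [276. 277. 281.] 490.0
top0 110 28 [172. 172. 274.] 503.0
top0 130 61 [221. 261. 282.] 490.0
top0 150 76 [246. 258. 278.] 490.0
top0 170 134 [246. 247. 282.] 490.0
top0 190 144 [248. 252. 272.] 490.0
top0 210 119 [259. 261. 285.] 490.0
top0 230 434 [266. 275. 297.] 490.0
top0 250 224 [256. 259. 308.] 490.0
```

>>> {"name": "apply_moves", "arguments": {"plan": [{"fingers":1,"travel":[0.005,0.03,0.012],"roll":10.66},{"fingers":1,"travel":[0.005,0.035,0],"roll":10.66},{"fingers":1,"travel":[0.005,0.035,0],"roll":10.66},{"fingers":1,"travel":[0.005,0.035,0],"roll":10.66},{"fingers":1,"travel":[0.005,0.035,0],"roll":10.66}]}}

```text
time: 6.9
tcp_pos: [486.6, -96.2, 235.0]
ee_rot: [-179.7, 0.1, 43.8]
ft_force: [1.1, -0.1, -3.4]
finger_gap: 0.175
finger_force: 30.0
```

>>> {"name": "apply_moves", "arguments": {"plan": [{"fingers":1,"travel":[0.01,0.03,0],"roll":10.66},{"fingers":1,"travel":[0.01,0.03,0],"roll":10.66},{"fingers":1,"travel":[0.01,0.03,0],"roll":10.66},{"fingers":1,"travel":[0.01,0.03,0],"roll":10.66},{"fingers":1,"travel":[0.007,0.03,0],"roll":10.66}]}}

```text
time: 7.52
tcp_pos: [533.9, 53.0, 234.8]
ee_rot: [-179.7, -0.0, 97.1]
ft_force: [-0.1, -0.1, -3.3]
finger_gap: 0.175
finger_force: 30.0
```

The wheel's rim stands at y≈247, so I lower the chisel level with its tip short of that. The upper V will turn it in the grip while I move uphill.

>>> {"name": "apply_moves", "arguments": {"plan": [{"fingers":1,"travel":[0.003,0.02,-0.03],"roll":-0.3},{"fingers":1,"travel":[0.001,0.015,-0.03],"roll":0},{"fingers":1,"travel":[0,0.005,-0.015],"roll":0},{"fingers":1,"travel":[0,0,-0.01],"roll":0},{"fingers":1,"travel":[0,0,0],"roll":0}]}}

```text
time: 8.15
tcp_pos: [539.1, 91.4, 151.9]
ee_rot: [-179.9, 0.0, 96.4]
ft_force: [-0.1, -0.5, -3.8]
finger_gap: 0.177
finger_force: 30.0
```

```bash
python3 - <<'E'
from h import *
s=ctrl.state();print({k:np.round(s[k],2) for k in("tcp_pos","ee_rot","ft_force","moment")})
c=look("w4",["point_tip","point_butt"])
cv2.imwrite("pics/s4.png",camera("scene")["image"][200:340,220:460,::-1].repeat(3,0).repeat(3,1))
E
```

```text
{'tcp_pos': array([539.09,  91.41, 151.94]), 'ee_rot': array([-1.799e+02,  1.000e-02,  9.644e+01]), 'ft_force': array([-0.07, -0.51, -3.84]), 'moment': array([-0.18,  0.  , -0.01])}
point_tip []
point_butt [([390.0, 248.8, 7.8], 0.91), ([543.6, 13.2, 168.6], 0.83), ([748.6, -162.8, -1.5], 0.61)]
```

View pics/w4.png

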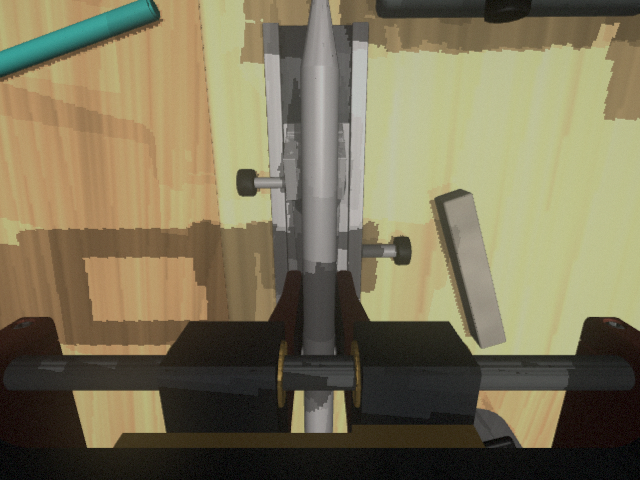

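The chisel is held level at (320,200) in line with the groove, with its tip short of the wheel. The upper V is at (318,150). I lower it against the upper V.

>>> {"name": "apply_moves", "arguments": {"plan": [{"fingers":1,"travel":[-0.001,0.003,-0.007],"roll":0.3},{"fingers":1,"travel":[0,0,-0.005],"roll":0},{"fingers":1,"travel":[0,0.001,-0.004],"roll":0},{"fingers":1,"travel":[0,0.001,-0.004],"roll":0},{"fingers":1,"travel":[0,0,0],"roll":0}]}}

```text
time: 8.98
tcp_pos: [538.0, 96.9, 132.2]
ee_rot: [-179.9, 0.0, 96.8]
ft_force: [-2.5, -2.9, 0.5]
finger_gap: 0.169
finger_force: 30.0
```

```bash
cat > m.py <<'E'
from h import *
s=ctrl.state();print({k:np.round(s[k],2) for k in("tcp_pos","ee_rot","ft_force","moment","finger_gap")})
c=camera("wrist");P=cloud(c).reshape(-1,3)
T=s["tcp_pos"];a=np.radians(96.77);e=np.array([np.cos(a),np.sin(a)]);n=np.array([-e[1],e[0]])
d=P[:,:2]-T[:2];l=d@e;w=d@n
pts=[]
for b in range(28,150,6):
    k=(abs(w)<4)&(l>=b)&(l<b+6)&(P[:,2]>T[2])&(P[:,2]<T[2]+120)
    if k.sum()>20: pts.append((l[k].mean(),np.median(P[k,2]),w[k].mean()))
pts=np.array(pts);f=np.polyfit(*pts[pts[:,0]<100,:2].T,1)
th=np.arctan(f[0]);print("tilt",np.degrees(th).round(2),"axis above tcp",(f[1]-8/np.cos(th)-T[2]).round(1),"tip l",l[(abs(w)<3)&(P[:,2]>T[2]+f[0]*100)&(l<160)&(l>100)&(abs(P[:,2]-f[0]*l-f[1])<12)].max().round(1))
E
python3 m.py
```

```text
{'tcp_pos': array([538.01,  96.93, 132.22]), 'ee_rot': array([-1.7992e+02,  1.0000e-02,  9.6780e+01]), 'ft_force': array([-2.48, -2.86,  0.49]), 'moment': array([-0.34,  0.44,  0.09]), 'finger_gap': np.float64(0.17)}
tilt -18.4 axis above tcp 46.8 tip l 117.0
```

```bash
sed -i 's/^pts=np.array/print([tuple(np.round(p,1)) for p in pts]);pts=np.array/; s/T\[2\]+120)/T[2]+14+0.6*l+12)/' m.py; python3 m.py
```

```text
{'tcp_pos': array([538.05,  96.93, 132.35]), 'ee_rot': array([-1.7992e+02,  1.0000e-02,  9.6770e+01]), 'ft_force': array([-1.94, -2.37,  0.18]), 'moment': array([-0.38,  0.47,  0.18]), 'finger_gap': np.float64(0.17)}
[(np.float64(31.0), np.float64(156.6), np.float64(-0.0)), (np.float64(37.0), np.float64(157.3), np.float64(-0.1)), (np.float64(43.0), np.float64(158.0), np.float64(-0.1)), (np.float64(49.0), np.float64(158.7), np.float64(-0.0)), (np.float64(55.1), np.float64(159.4), np.float64(0.0)), (np.float64(61.0), np.float64(160.1), np.float64(0.1)), (np.float64(67.0), np.float64(160.8), np.float64(0.1)), (np.float64(73.0), np.float64(161.5), np.float64(-0.1)), (np.float64(79.0), np.float64(162.3), np.float64(-0.1)), (np.float64(85.0), np.float64(163.1), np.float64(0.0)), (np.float64(91.0), np.float64(163.6), np.float64(0.0)), (np.float64(97.0), np.float64(164.4), np.float64(-0.0)), (np.float64(103.0), np.float64(164.8), np.float64(0.1)), (np.float64(109.0), np.float64(164.5), np.float64(0.2)), (np.float64(115.0), np.float64(164.0), np.float64(0.1)), (np.float64(120.5), np.float64(163.5), np.float64(0.3))]
tilt 6.7 axis above tcp 12.6 tip l 123.9
```

The tilt is 6.7° and forces are small, so it turns in the grip as planned. Continuing.

>>> {"name": "apply_moves", "arguments": {"plan": [{"fingers":1,"travel":[-0.001,0.001,-0.004],"roll":0},{"fingers":1,"travel":[0,0.002,-0.004],"roll":0},{"fingers":1,"travel":[0,0.003,-0.003],"roll":0},{"fingers":1,"travel":[0,0.003,-0.002],"roll":0},{"fingers":1,"travel":[0,0,0],"roll":0}]}}

```text
time: 9.7
tcp_pos: [537.1, 103.0, 122.4]
ee_rot: [-180.0, 0.3, 96.9]
ft_force: [-11.9, -16.2, 29.2]
finger_gap: 0.172
finger_force: 30.0
```

```bash
sed -i 's/print(\[tuple[^;]*;//' m.py; python3 m.py
```

```text
{'tcp_pos': array([537.06, 103.05, 122.45]), 'ee_rot': array([-179.95,    0.31,   96.86]), 'ft_force': array([-11.92, -16.23,  29.25]), 'moment': array([-2.64,  2.05,  0.09]), 'finger_gap': np.float64(0.17)}
tilt 13.08 axis above tcp 15.9 tip l 118.7
```

Force has reached 29 N, probably because the butt is touching the clamp's top edge. I'll back off upward, go a little uphill and measure again.

>>> {"name": "apply_moves", "arguments": {"plan": [{"fingers":1,"travel":[0,0,0.006],"roll":0},{"fingers":1,"travel":[0,0,0.006],"roll":0},{"fingers":1,"travel":[0,0,0],"roll":0}]}}

```text
time: 10.12
tcp_pos: [538.4, 106.6, 131.8]
ee_rot: [179.9, -0.0, 96.8]
ft_force: [0.6, -0.4, -3.6]
finger_gap: 0.173
finger_force: 30.0
```

```bash
python3 m.py; python3 - <<'E'
from h import *
c=camera("scene");P=cloud(c).reshape(-1,3);np.savez("s5.npz",**c)
cv2.imwrite("pics/s5.png",cv2.resize(c["image"][215:325,250:410,::-1],(800,550),interpolation=cv2.INTER_CUBIC))
E
```

```text
{'tcp_pos': array([538.44, 106.6 , 131.84]), 'ee_rot': array([ 1.7991e+02, -3.0000e-02,  9.6750e+01]), 'ft_force': array([ 0.61, -0.36, -3.58]), 'moment': array([-0.16,  0.06, -0.01]), 'finger_gap': np.float64(0.17)}
tilt 12.25 axis above tcp 15.6 tip l 118.7
```

View pics/s5.png

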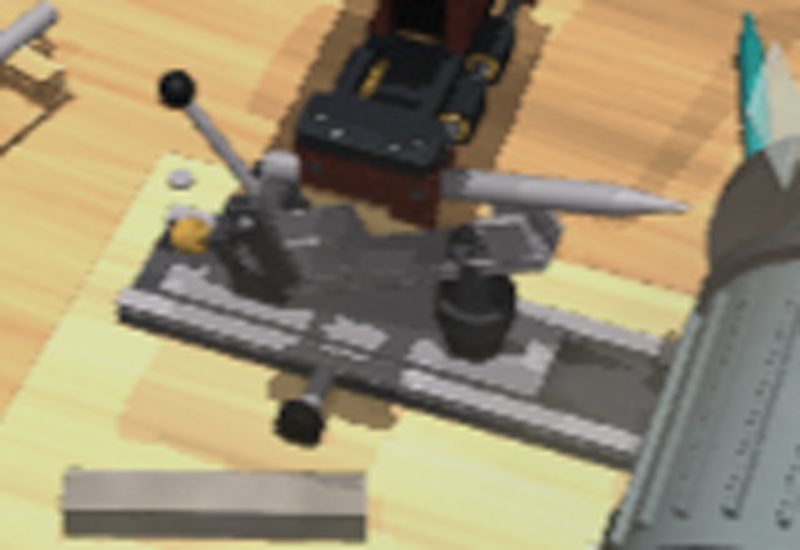

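The crop shows the butt at (283,165), hard by the clamp's upper edge. The tip at (685,208) is a little short of the wheel guard at (712,225). I'll measure both gaps before going on.

```bash
python3 - <<'E'
from h import *
c=dict(np.load("s5.npz"));P=cloud(c).reshape(-1,3)
T=np.array([538.4,106.6,147.4]);a=np.radians(96.77);t=np.radians(12.25)
e=np.array([np.cos(a)*np.cos(t),np.sin(a)*np.cos(t),np.sin(t)])
d=P-T;l=d@e;r=np.linalg.norm(d-l[:,None]*e,axis=1)
h,_=np.histogram(l[(r<9.5)],bins=np.arange(-110,170,3))
print([(int(b),int(n)) for b,n in zip(np.arange(-110,170,3),h)])
# wheel/guard near the tip height and x
for z in range(150,230,10):
    k=P[(abs(P[:,2]-z-5)<5)&(abs(P[:,0]-525)<18)&(P[:,1]>240)];print(z,k[:,1].min().round(1) if len(k) else None,len(k))
w=dict(np.load("w4.npz"));Q=cloud(w).reshape(-1,3)
for z in range(110,230,10):
    k=Q[(abs(Q[:,2]-z-5)<5)&(abs(Q[:,0]-522)<12)&(Q[:,1]>238)];print("w",z,np.percentile(k[:,1],[1,20]).round(1) if len(k) else None,len(k))
E
```

```text
[(-110, 4), (-107, 7), (-104, 5), (-101, 2), (-98, 0), (-95, 0), (-92, 0), (-89, 0), (-86, 3), (-83, 1), (-80, 2), (-77, 5), (-74, 1), (-71, 3), (-68, 1), (-65, 0), (-62, 0), (-59, 0), (-56, 0), (-53, 0), (-50, 0), (-47, 0), (-44, 0), (-41, 0), (-38, 0), (-35, 0), (-32, 0), (-29, 0), (-26, 0), (-23, 0), (-20, 0), (-17, 0), (-14, 0), (-11, 0), (-8, 0), (-5, 0), (-2, 0), (1, 0), (4, 0), (7, 0), (10, 2), (13, 2), (16, 3), (19, 1), (22, 4), (25, 5), (28, 3), (31, 3), (34, 3), (37, 2), (40, 4), (43, 3), (46, 5), (49, 5), (52, 3), (55, 3), (58, 2), (61, 3), (64, 3), (67, 2), (70, 6), (73, 1), (76, 5), (79, 3), (82, 3), (85, 4), (88, 3), (91, 4), (94, 4), (97, 2), (100, 4), (103, 4), (106, 4), (109, 6), (112, 5), (115, 3), (118, 4), (121, 4), (124, 4), (127, 1), (130, 2), (133, 0), (136, 0), (139, 0), (142, 4), (145, 4), (148, 5), (151, 5), (154, 9), (157, 2), (160, 5), (163, 4), (166, 3)]
150 249.1 31
160 247.4 36
170 246.5 56
180 246.5 81
190 247.2 107
200 251.4 145
210 255.3 228
220 262.0 252
w 110 None 0
w 120 None 0
w 130 None 0
w 140 None 0
w 150 None 0
w 160 None 0
w 170 None 0
w 180 None 0
w 190 None 0
w 200 None 0
w 210 None 0
w 220 None 0
```

>>> {"name": "apply_moves", "arguments": {"plan": [{"fingers":1,"travel":[-0.002,0.001,-0.003],"roll":0},{"fingers":1,"travel":[0,0.001,-0.003],"roll":0},{"fingers":1,"travel":[0,0.002,-0.003],"roll":0},{"fingers":1,"travel":[0,0,0],"roll":0}]}}

```text
time: 10.72
tcp_pos: [535.7, 109.4, 122.6]
ee_rot: [-180.0, 0.1, 96.8]
ft_force: [0.1, -4.0, 0.6]
finger_gap: 0.174
finger_force: 30.0
```

```bash
python3 m.py
```

```text
{'tcp_pos': array([535.73, 109.45, 122.64]), 'ee_rot': array([-1.7999e+02,  7.0000e-02,  9.6790e+01]), 'ft_force': array([ 0.11, -4.05,  0.63]), 'moment': array([-0.61,  0.16,  0.06]), 'finger_gap': np.float64(0.17)}
tilt 15.2 axis above tcp 15.8 tip l 117.0
```

Small forces now and a tilt of 15.2°. Continuing along the same path.

>>> {"name": "apply_moves", "arguments": {"plan": [{"fingers":1,"travel":[0,0.002,-0.0015],"roll":0},{"fingers":1,"travel":[-0.0005,0.002,-0.0015],"roll":0},{"fingers":1,"travel":[0,0.002,-0.0015],"roll":0},{"fingers":1,"travel":[0,0.0,-0.0015],"roll":0},{"fingers":1,"travel":[0,0,0],"roll":0}]}}

```text
time: 11.4
tcp_pos: [534.9, 115.7, 116.7]
ee_rot: [-180.0, 0.0, 96.8]
ft_force: [-1.8, -5.0, 1.0]
finger_gap: 0.171
finger_force: 30.0
```

```bash
python3 m.py
```

```text
{'tcp_pos': array([534.86, 115.66, 116.67]), 'ee_rot': array([-1.7996e+02,  3.0000e-02,  9.6770e+01]), 'ft_force': array([-1.82, -4.98,  0.98]), 'moment': array([-0.68,  0.27,  0.  ]), 'finger_gap': np.float64(0.17)}
tilt 22.57 axis above tcp 17.5 tip l 111.4
```

>>> {"name": "apply_moves", "arguments": {"plan": [{"fingers":1,"travel":[0,0,-0.0015],"roll":0},{"fingers":1,"travel":[0,0,-0.0015],"roll":0},{"fingers":1,"travel":[0,0,-0.001],"roll":0},{"fingers":1,"travel":[0,0,0],"roll":0}]}}

```text
time: 11.95
tcp_pos: [534.8, 116.4, 113.5]
ee_rot: [-180.0, -0.0, 96.8]
ft_force: [-5.4, -1.8, 11.7]
finger_gap: 0.173
finger_force: 30.0
```

```bash
python3 m.py
```

```text
{'tcp_pos': array([534.8 , 116.38, 113.5 ]), 'ee_rot': array([-1.7999e+02, -3.0000e-02,  9.6760e+01]), 'ft_force': array([-5.45, -1.8 , 11.74]), 'moment': array([-0.19,  0.89,  0.1 ]), 'finger_gap': np.float64(0.17)}
tilt 26.05 axis above tcp 18.2 tip l 108.9
```

```bash
python3 - <<'E'
from h import *
c=camera("scene");np.savez("s6.npz",**c)
cv2.imwrite("pics/s6.png",cv2.resize(c["image"][215:325,250:410,::-1],(800,550),interpolation=cv2.INTER_CUBIC))
P=cloud(c).reshape(-1,3)
T=np.array([534.8,116.4,131.7]);a=np.radians(96.77);t=np.radians(26)
e=np.array([np.cos(a)*np.cos(t),np.sin(a)*np.cos(t),np.sin(t)])
d=P-T;l=d@e;r=np.linalg.norm(d-l[:,None]*e,axis=1)
h,_=np.histogram(l[(r<9.5)],bins=np.arange(-110,170,4));print(list(zip(range(-110,170,4),h.tolist())))
E
```

```text
[(-110, 2), (-106, 0), (-102, 4), (-98, 0), (-94, 0), (-90, 2), (-86, 6), (-82, 7), (-78, 8), (-74, 6), (-70, 2), (-66, 6), (-62, 1), (-58, 5), (-54, 3), (-50, 2), (-46, 1), (-42, 1), (-38, 0), (-34, 0), (-30, 0), (-26, 0), (-22, 0), (-18, 0), (-14, 0), (-10, 0), (-6, 0), (-2, 0), (2, 0), (6, 0), (10, 1), (14, 4), (18, 4), (22, 4), (26, 3), (30, 3), (34, 1), (38, 5), (42, 6), (46, 6), (50, 4), (54, 3), (58, 2), (62, 5), (66, 2), (70, 4), (74, 2), (78, 5), (82, 3), (86, 3), (90, 3), (94, 5), (98, 3), (102, 4), (106, 3), (110, 5), (114, 2), (118, 3), (122, 5), (126, 2), (130, 2), (134, 0), (138, 0), (142, 3), (146, 4), (150, 5), (154, 10), (158, 4), (162, 5)]
```

View pics/s6.png

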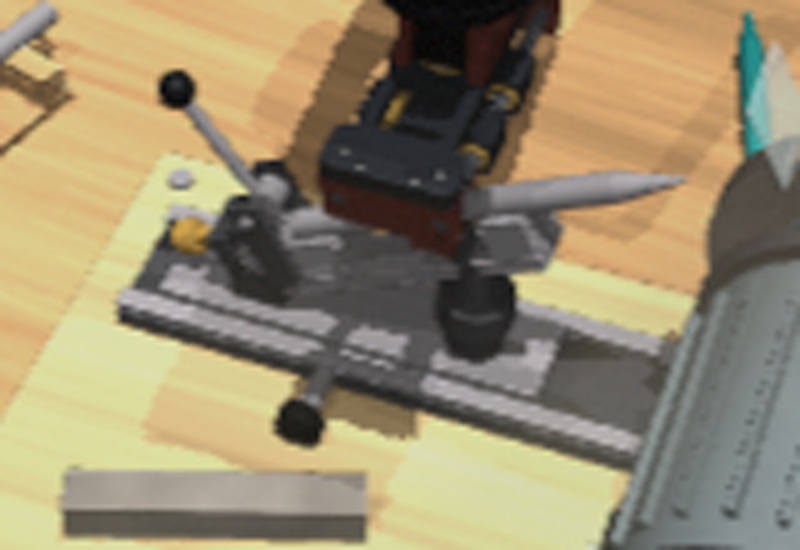

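The bar lies on the upper V but its butt is still about 4 mm above the lower one. The sideways force of −5 N suggests it bears on one wall, so I'll ease it over and seat it.

>>> {"name": "apply_moves", "arguments": {"plan": [{"fingers":1,"travel":[-0.001,0,0],"roll":0},{"fingers":1,"travel":[-0.001,0,-0.0005],"roll":0},{"fingers":1,"travel":[0,0,0],"roll":0}]}}

```text
time: 12.42
tcp_pos: [534.7, 116.4, 113.4]
ee_rot: [179.8, -0.0, 96.8]
ft_force: [-1.8, -2.7, 8.6]
finger_gap: 0.176
finger_force: 30.0
```

```bash
python3 m.py
```

```text
{'tcp_pos': array([534.68, 116.42, 113.4 ]), 'ee_rot': array([ 1.7981e+02, -2.0000e-02,  9.6750e+01]), 'ft_force': array([-1.84, -2.7 ,  8.56]), 'moment': array([-0.21,  0.3 , -0.  ]), 'finger_gap': np.float64(0.18)}
tilt 26.22 axis above tcp 18.2 tip l 108.7
```

>>> {"name": "apply_moves", "arguments": {"plan": [{"fingers":1,"travel":[0,0,-0.002],"roll":0},{"fingers":1,"travel":[0,0,-0.002],"roll":0},{"fingers":1,"travel":[0,0,0],"roll":0}]}}

```text
time: 12.85
tcp_pos: [534.6, 116.5, 112.1]
ee_rot: [179.8, -0.0, 96.8]
ft_force: [-9.5, -3.6, 35.8]
finger_gap: 0.174
finger_force: 32.5
```

```bash
python3 m.py; python3 - <<'E'
from h import *
from scipy.optimize import least_squares
c=camera("wrist");P=cloud(c).reshape(-1,3)
t=np.radians(28);a=np.radians(96.77);e=np.array([np.cos(a)*np.cos(t),np.sin(a)*np.cos(t),np.sin(t)]);y=np.array([-np.sin(a),np.cos(a),0]);R=np.c_[e,y,np.cross(e,y)]
q=(P-[547.8,9,72.9])@R
for lo in range(135,270,8):
    k=(q[:,0]>=lo)&(q[:,0]<lo+8)
    ch=k&(abs(q[:,1])<2.5)&(abs(q[:,2]-9)<8); rim=k&(abs(abs(q[:,1])-12)<2)&(abs(q[:,2]+2)<4)
    print(lo,ch.sum(),np.median(q[ch,2]).round(1) if ch.sum() else None,rim.sum(),np.median(q[rim,2]).round(1) if rim.sum()>3 else None)
E
```

```text
{'tcp_pos': array([534.6 , 116.46, 112.09]), 'ee_rot': array([ 1.7977e+02, -1.0000e-02,  9.6760e+01]), 'ft_force': array([-9.47, -3.57, 35.79]), 'moment': array([-0.46,  1.69,  0.04]), 'finger_gap': np.float64(0.17)}
tilt 26.38 axis above tcp 19.3 tip l 108.6
135 127 7.5 80 0.3
143 137 7.4 138 -2.3
151 156 7.3 243 -2.3
159 178 7.3 282 -2.3
167 207 7.4 277 -2.8
175 227 7.4 0 None
183 278 7.4 0 None
191 330 7.3 0 None
199 374 7.3 0 None
207 462 7.3 0 None
215 578 7.2 0 None
223 710 5.9 0 None
231 861 4.3 0 None
239 820 3.0 0 None
247 0 None 0 None
255 0 None 0 None
263 0 None 0 None
```

In the trough's frame the bar's top is a constant 7.4 mm above the axis, so it lies parallel and seated, with its butt near x = 36. I relieve the pressure and slide it down the groove.

>>> {"name": "apply_moves", "arguments": {"plan": [{"fingers":1,"travel":[0,0,0.0025],"roll":0},{"fingers":1,"travel":[0,0,0.0015],"roll":0},{"fingers":1,"travel":[0.0004,-0.0035,-0.0019],"roll":0},{"fingers":1,"travel":[0.0005,-0.0044,-0.0023],"roll":0},{"fingers":1,"travel":[0.0005,-0.0044,-0.0023],"roll":0}]}}

```text
time: 13.58
tcp_pos: [535.9, 104.8, 106.2]
ee_rot: [179.8, -0.1, 96.8]
ft_force: [-0.1, 3.6, 7.2]
finger_gap: 0.175
finger_force: 30.0
```

```bash
cat > n.py <<'E'
from h import *
s=ctrl.state();print({k:np.round(s[k],2) for k in("tcp_pos","ft_force","moment","finger_gap")})
c=camera("wrist");P=cloud(c).reshape(-1,3)
t=np.radians(28);a=np.radians(96.77);e=np.array([np.cos(a)*np.cos(t),np.sin(a)*np.cos(t),np.sin(t)]);y=np.array([-np.sin(a),np.cos(a),0]);R=np.c_[e,y,np.cross(e,y)]
q=(P-[547.8,9,72.9])@R; o=[547.8,9,72.9]
print("tcp in trough",((s["tcp_pos"]-o)@R).round(1))
X=[];Z=[]
for lo in range(135,270,4):
    ch=(q[:,0]>=lo)&(q[:,0]<lo+4)&(abs(q[:,1])<1.5)&(abs(q[:,2]-6)<5)
    if ch.sum()>10:X.append(lo+2);Z.append(np.median(q[ch,2]))
X=np.array(X);Z=np.array(Z);top=np.median(Z[:6]);print("top",Z[:6].round(1),"slope",np.polyfit(X[:8],Z[:8],1)[0].round(4))
m=(Z<top-1.2)&(Z>1)
print("butt est",(X[m]-(top-Z[m])/8*35-185).round(1))
E
python3 n.py
```

```text
{'tcp_pos': array([535.9 , 104.78, 106.16]), 'ft_force': array([-0.09,  3.6 ,  7.23]), 'moment': array([ 0.38, -0.05,  0.06]), 'finger_gap': np.float64(0.18)}
tcp in trough [100.8   0.5 -15.9]
top [7.6 7.6 7.6 7.7 7.7 7.6] slope -0.0025
butt est [22.6 23.2 23.4 24.1 24.9 26.4]
```

>>> {"name": "apply_moves", "arguments": {"plan": [{"fingers":1,"travel":[0.0005,-0.0044,-0.002],"roll":0},{"fingers":1,"travel":[0.0005,-0.0044,-0.0023],"roll":0},{"fingers":1,"travel":[0.0005,-0.0044,-0.0023],"roll":0},{"fingers":1,"travel":[0.0003,-0.0026,-0.0014],"roll":0},{"fingers":1,"travel":[0,0,0],"roll":0}]}}

```text
time: 14.25
tcp_pos: [537.4, 87.5, 97.6]
ee_rot: [179.9, 0.0, 96.7]
ft_force: [6.3, 1.0, -1.4]
finger_gap: 0.175
finger_force: 30.0
```

```bash
python3 n.py
```

```text
{'tcp_pos': array([537.4 ,  87.51,  97.56]), 'ft_force': array([ 6.33,  0.95, -1.41]), 'moment': array([-0.04, -0.87, -0.11]), 'finger_gap': np.float64(0.18)}
tcp in trough [ 81.5   1.1 -15.4]
top [7.9 7.9 7.9 7.9 7.8 7.8] slope -0.0057
butt est [2.2 2.5 3.3 3.9 4.2 5.4]
```

>>> {"name": "apply_moves", "arguments": {"plan": [{"fingers":1,"travel":[0.001,-0.0013,-0.0007],"roll":0},{"fingers":1,"travel":[0.0002,-0.0013,-0.0007],"roll":0},{"fingers":1,"travel":[0.0001,-0.0009,-0.0005],"roll":0},{"fingers":1,"travel":[0,0,0],"roll":0}]}}

```text
time: 14.8
tcp_pos: [537.8, 85.1, 96.2]
ee_rot: [180.0, -0.1, 96.7]
ft_force: [2.8, 5.6, 6.3]
finger_gap: 0.179
finger_force: 30.0
```

```bash
python3 n.py
```

```text
{'tcp_pos': array([537.84,  85.14,  96.16]), 'ft_force': array([2.8 , 5.6 , 6.26]), 'moment': array([ 0.69, -0.45, -0.06]), 'finger_gap': np.float64(0.18)}
tcp in trough [ 78.7   0.9 -15.5]
top [7.7 7.9 7.8 7.8 7.7 7.7] slope -0.005
butt est [0.  0.1 0.7 1.5 2.7]
```

>>> {"name": "apply_moves", "arguments": {"plan": [{"fingers":1,"travel":[0.0001,-0.0013,-0.0006],"roll":0},{"fingers":1,"travel":[0.0001,-0.0013,-0.0006],"roll":0},{"fingers":1,"travel":[0,0,0],"roll":0}]}}

```text
time: 15.22
tcp_pos: [537.8, 85.1, 96.0]
ee_rot: [179.9, -0.3, 96.7]
ft_force: [0.1, 15.4, 16.6]
finger_gap: 0.175
finger_force: 30.0
```

```bash
python3 n.py
```

```text
{'tcp_pos': array([537.83,  85.05,  96.  ]), 'ft_force': array([ 0.09, 15.45, 16.6 ]), 'moment': array([ 2.35,  0.14, -0.02]), 'finger_gap': np.float64(0.17)}
tcp in trough [ 78.6   0.9 -15.6]
top [7.7 7.8 7.8 7.8 7.7 7.7] slope -0.0083
butt est [-0.2 -0.   0.5  1.3  1.9]
```

The bar stopped solid with the butt estimate at 0, so it is home. I ease the pressure, release and rise.

>>> {"name": "apply_moves", "arguments": {"plan": [{"fingers":1,"travel":[0,0.001,0.001],"roll":0},{"fingers":0.2,"travel":[0,0,0],"roll":0},{"fingers":0.2,"travel":[0,0,0],"roll":0},{"fingers":0.2,"travel":[0,0,0],"roll":0}]}}

```text
time: 15.78
tcp_pos: [536.5, 82.4, 94.9]
ee_rot: [-179.9, 0.0, 96.8]
ft_force: [-0.0, 0.9, 0.0]
finger_gap: 0.399
finger_force: 0.0
```

>>> {"name": "apply_moves", "arguments": {"plan": [{"fingers":0.2,"travel":[0,0,0.01],"roll":0},{"fingers":0.2,"travel":[0,0,0.03],"roll":0},{"fingers":0.2,"travel":[0,0,0.05],"roll":0},{"fingers":0.2,"travel":[0,0,0.05],"roll":0},{"fingers":0.2,"travel":[0,-0.03,0.03],"roll":0}]}}

```text
time: 16.4
tcp_pos: [538.6, 53.6, 269.0]
ee_rot: [179.8, 0.0, 96.9]
ft_force: [0.5, -0.4, -1.0]
finger_gap: 0.397
finger_force: 0.0
```

```bash
python3 n.py; python3 - <<'E'
from h import *
look("w6",["lever_ball","clamp_axle","point_butt","point_tip"])
P=cloud(dict(np.load("w6.npz"))).reshape(-1,3)
from scipy.optimize import least_squares
b=P[(np.linalg.norm(P-[552,-26,162],axis=1)<22)&(P[:,2]>155)]
f=least_squares(lambda p:np.linalg.norm(b-p,axis=1)-10,[552,-26,162],loss="soft_l1",f_scale=1.)
print("ball",f.x.round(1),len(b),np.median(abs(f.fun)).round(2))
t=np.radians(28);a=np.radians(96.77);e=np.array([np.cos(a)*np.cos(t),np.sin(a)*np.cos(t),np.sin(t)]);y=np.array([-np.sin(a),np.cos(a),0]);R=np.c_[e,y,np.cross(e,y)]
o=np.array([547.8,9,72.9]);d=(f.x-o)@R-[22,0,21.4];print(d.round(1),np.hypot(d[0],d[2]),np.degrees(np.arctan2(d[2],d[0])))
for g in [110,100,90,80,70,60,50,40,30,20,12.6]:
    print(g,(o+R@[22+75*np.cos(np.radians(g)),0,21.4+75*np.sin(np.radians(g))]).round(1))
E
```

```text
{'tcp_pos': array([538.64,  53.62, 268.97]), 'ft_force': array([ 0.48, -0.39, -1.04]), 'moment': array([-0.02,  0.06, -0.04]), 'finger_gap': np.float64(0.4)}
tcp in trough [132.1   3.8 151.8]
top [8.4 8.1 8.3 7.8 7.7 7.9] slope -0.0154
butt est [ 0.7  1.1  0.3 -0.3  0.4  2.2  4.1]
lever_ball [([552.3, -22.9, 167.4], 0.75)]
clamp_axle [([549.4, 14.3, 104.4], 0.74)]
point_butt [([189.0, -193.2, 7.2], 0.82), ([546.2, 8.9, 78.3], 0.72)]
point_tip [([187.0, 162.2, 10.0], 0.88), ([526.4, 206.5, 177.4], 0.72), ([287.9, -387.3, 11.2], 0.67)]
ball [552.  -24.4 163.2] 412 0.33
[-9.4 -0.3 74.1] 74.70944184781662 97.2108022449818
110 [553.3 -37.  152.3]
100 [552.1 -27.5 161.2]
90 [550.8 -16.7 168.3]
80 [549.4  -4.7 173.5]
70 [547.9   7.9 176.4]
60 [546.4  20.9 177.1]
50 [544.9  33.8 175.5]
40 [543.4  46.2 171.7]
30 [542.   57.8 165.7]
20 [540.8  68.1 157.9]
12.6 [540.   74.9 150.9]
```

View pics/w6.png

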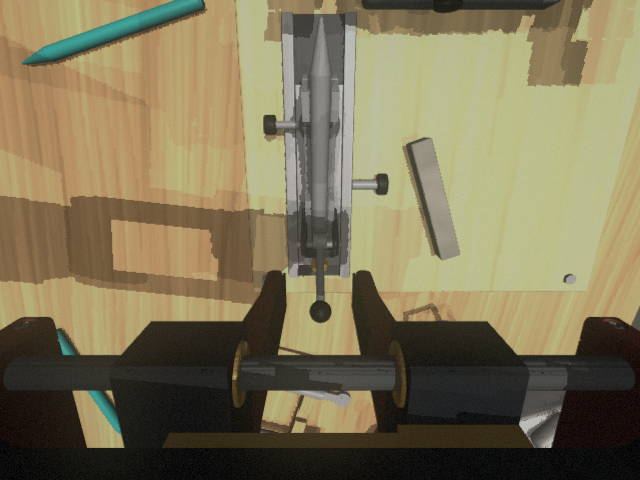

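The bar lies in the groove along (320,130), home under the cam. The ball is at (320,311), in line with the part-opened fingers. I go over the ball and take it.

>>> {"name": "apply_moves", "arguments": {"plan": [{"fingers":0.2,"travel":[0.007,-0.04,-0.02],"roll":0},{"fingers":0.2,"travel":[0.0065,-0.038,-0.02],"roll":0},{"fingers":0.2,"travel":[0,0,-0.04],"roll":0},{"fingers":0.2,"travel":[0,0,-0.02],"roll":0},{"fingers":0.2,"travel":[0,0,-0.016],"roll":0}]}}

```text
time: 17.32
tcp_pos: [549.8, -24.4, 147.0]
ee_rot: [-179.8, -0.1, 96.8]
ft_force: [-0.1, 0.6, 0.2]
finger_gap: 0.402
finger_force: 0.0
```

>>> {"name": "apply_moves", "arguments": {"plan": [{"fingers":0.2,"travel":[0,0,-0.003],"roll":0},{"fingers":1,"travel":[0,0,0],"roll":0},{"fingers":1,"travel":[0,0,0],"roll":0},{"fingers":1,"travel":[0,0,0],"roll":0}]}}

```text
time: 17.82
tcp_pos: [551.6, -25.2, 147.3]
ee_rot: [180.0, 0.0, 96.8]
ft_force: [-1.0, -0.3, 1.4]
finger_gap: 0.207
finger_force: 30.0
```

>>> {"name": "apply_moves", "arguments": {"plan": [{"fingers":1,"travel":[-0.0009,0.0077,0.005],"roll":0},{"fingers":1,"travel":[-0.0014,0.012,0.0052],"roll":0},{"fingers":1,"travel":[-0.0015,0.0126,0.0029],"roll":0},{"fingers":1,"travel":[0,0,0],"roll":0}]}}

```text
time: 18.32
tcp_pos: [547.5, 8.6, 160.4]
ee_rot: [180.0, -0.0, 96.8]
ft_force: [-1.7, -0.6, 5.2]
finger_gap: 0.212
finger_force: 30.0
```

>>> {"name": "apply_moves", "arguments": {"plan": [{"fingers":1,"travel":[-0.0015,0.013,0.0007],"roll":0},{"fingers":1,"travel":[-0.0015,0.0129,-0.0016],"roll":0},{"fingers":1,"travel":[-0.0015,0.0124,-0.0038],"roll":0},{"fingers":1,"travel":[0,0,0],"roll":0}]}}

```text
time: 18.82
tcp_pos: [542.9, 47.1, 155.3]
ee_rot: [180.0, -0.1, 96.8]
ft_force: [-1.2, 2.2, 5.6]
finger_gap: 0.21
finger_force: 30.0
```

Ball at about 40° now. Continuing over to the end.

>>> {"name": "apply_moves", "arguments": {"plan": [{"fingers":1,"travel":[-0.0014,0.0116,-0.006],"roll":0},{"fingers":1,"travel":[-0.0012,0.0103,-0.0078],"roll":0},{"fingers":1,"travel":[-0.0008,0.0065,-0.007],"roll":0},{"fingers":1,"travel":[0,0.0005,-0.002],"roll":0},{"fingers":1,"travel":[0,0,0],"roll":0}]}}

```text
time: 19.45
tcp_pos: [539.3, 77.2, 132.7]
ee_rot: [180.0, -0.3, 96.7]
ft_force: [-4.2, 8.4, 7.6]
finger_gap: 0.207
finger_force: 30.0
```

```bash
python3 n.py
```

```text
{'tcp_pos': array([539.28,  77.2 , 132.67]), 'ft_force': array([-4.22,  8.45,  7.61]), 'moment': array([1.17, 0.5 , 0.01]), 'finger_gap': np.float64(0.21)}
tcp in trough [88.7  0.4 20.5]
top [7.6 7.6 7.8 7.7 7.8 7.7] slope 0.0014
butt est [0.8 1.8 1.9 2.6 3.  4.8]
```

>>> {"name": "apply_moves", "arguments": {"plan": [{"fingers":1,"travel":[0,0,-0.002],"roll":0},{"fingers":1,"travel":[0,-0.001,-0.002],"roll":0},{"fingers":1,"travel":[0,0,0],"roll":0}]}}

```text
time: 19.88
tcp_pos: [539.3, 77.2, 129.3]
ee_rot: [179.9, -0.4, 96.7]
ft_force: [-4.0, 12.7, 12.9]
finger_gap: 0.212
finger_force: 30.0
```

>>> {"name": "apply_moves", "arguments": {"plan": [{"fingers":1,"travel":[0,0.001,0.003],"roll":0},{"fingers":0.2,"travel":[0,0,0],"roll":0},{"fingers":0.2,"travel":[0,0,0],"roll":0},{"fingers":0.2,"travel":[0,0,0],"roll":0}]}}

```text
time: 20.38
tcp_pos: [539.6, 74.2, 130.9]
ee_rot: [-180.0, -0.0, 96.7]
ft_force: [-0.0, -0.7, 0.5]
finger_gap: 0.402
finger_force: 0.0
```

>>> {"name": "apply_moves", "arguments": {"plan": [{"fingers":0.2,"travel":[0,0,0.02],"roll":0},{"fingers":0.2,"travel":[0,0,0.04],"roll":0},{"fingers":0.2,"travel":[0,0,0.05],"roll":0},{"fingers":0.2,"travel":[0,-0.03,0.03],"roll":0},{"fingers":0.2,"travel":[0,0,0],"roll":0}]}}

```text
time: 21.0
tcp_pos: [541.5, 43.0, 273.6]
ee_rot: [179.7, 0.1, 96.6]
ft_force: [-0.9, 0.8, -1.3]
finger_gap: 0.399
finger_force: 0.0
```

```bash
python3 n.py; python3 - <<'E'
from h import *
look("w7",["lever_ball","point_butt","point_tip"])
P=cloud(dict(np.load("w7.npz"))).reshape(-1,3)
from scipy.optimize import least_squares
b=P[(np.linalg.norm(P-[540,75,151],axis=1)<18)&(P[:,2]>146)]
f=least_squares(lambda p:np.linalg.norm(b-p,axis=1)-10,[540,75,151],loss="soft_l1",f_scale=1.)
t=np.radians(28);a=np.radians(96.77);e=np.array([np.cos(a)*np.cos(t),np.sin(a)*np.cos(t),np.sin(t)]);y=np.array([-np.sin(a),np.cos(a),0]);R=np.c_[e,y,np.cross(e,y)]
d=(f.x-[547.8,9,72.9])@R-[22,0,21.4];print(f.x.round(1),len(b),d.round(1),np.hypot(d[0],d[2]),np.degrees(np.arctan2(d[2],d[0])))
E
```

```text
{'tcp_pos': array([541.45,  42.99, 273.61]), 'ft_force': array([-0.89,  0.83, -1.33]), 'moment': array([-0.05,  0.07, -0.  ]), 'finger_gap': np.float64(0.4)}
tcp in trough [124.7   2.3 161. ]
top [7.6 7.9 7.8 7.8 8.  7.9] slope -0.0032
butt est [0.4 0.8 2.3 1.4 3.8 3.9 4.6]
lever_ball [([540.0, 71.0, 159.9], 0.55)]
point_butt [([186.0, -192.9, 5.1], 0.92), ([539.6, 102.8, 121.9], 0.68)]
point_tip [([525.6, 207.1, 178.8], 0.72), ([185.3, 164.3, 12.0], 0.69)]
[540.3  72.5 153.9] 460 [72.5 -0.1 20.1] 75.21741856901444 15.53423270619023
```

View pics/w7.png

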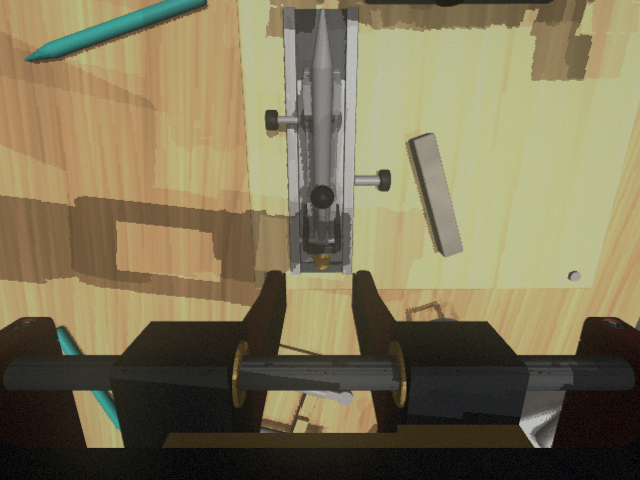

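The ball is now at (322,196), over the chisel, which lies in the groove to about (322,10). The lever reads about 1.65 rad, so I'll press it down once more with shut fingers. First I check the groove's x-origin against the V's edges.

```bash
python3 - <<'E'
from h import *
t=np.radians(28);a=np.radians(96.77);e=np.array([np.cos(a)*np.cos(t),np.sin(a)*np.cos(t),np.sin(t)]);y=np.array([-np.sin(a),np.cos(a),0]);R=np.c_[e,y,np.cross(e,y)]
for n in ["w4","w6","w7"]:
    q=(cloud(dict(np.load(n+".npz"))).reshape(-1,3)-[547.8,9,72.9])@R
    r=q[(abs(abs(q[:,1])-12)<2.5)&(abs(q[:,2]+2)<1.5)]
    for lo,hi in((36,80),(120,200)):
        k=np.sort(r[(r[:,0]>lo)&(r[:,0]<hi),0]); print(n,lo,len(k),k[:3].round(1),k[-3:].round(1)) if len(k)>5 else None
    ti=q[(abs(q[:,1])<3)&(abs(q[:,2])<6)&(q[:,0]>205)&(q[:,0]<262)];k=np.sort(ti[:,0]);print(" tip",k[-5:].round(1) if len(k) else None)
E
```

```text
w4 120 701 [145.5 145.7 145.7] [198.5 199.2 199.9]
 tip [218.6 218.9 219.  219.1 219.3]
w6 36 176 [36.  36.4 36.5] [61.3 61.5 61.6]
w6 120 361 [145.7 145.7 145.9] [170.6 170.8 170.9]
 tip [220.5 220.5 220.7 220.7 220.8]
w7 36 152 [36.  36.1 36.2] [60.4 60.6 61.4]
w7 120 388 [145.2 145.2 145.5] [170.8 170.9 171. ]
 tip [220.2 220.2 220.3 220.6 220.6]
```

The V's edges read 0.7 mm long throughout and the tip reads 220.5, so the butt is fully home. Now I press the ball down from above.

>>> {"name": "apply_moves", "arguments": {"plan": [{"fingers":1,"travel":[-0.001,0.031,-0.03],"roll":0},{"fingers":1,"travel":[0,0,-0.04],"roll":0},{"fingers":1,"travel":[0,0,-0.02],"roll":0},{"fingers":1,"travel":[0,0,-0.01],"roll":0},{"fingers":1,"travel":[0,0,0],"roll":0}]}}

```text
time: 21.88
tcp_pos: [538.0, 75.6, 170.2]
ee_rot: [-179.9, -0.0, 96.8]
ft_force: [0.5, -0.1, -0.7]
finger_gap: 0.005
finger_force: 0.0
```

>>> {"name": "apply_moves", "arguments": {"plan": [{"fingers":1,"travel":[0,0,-0.005],"roll":0},{"fingers":1,"travel":[0,0,-0.003],"roll":0},{"fingers":1,"travel":[0,0,-0.002],"roll":0},{"fingers":1,"travel":[0,0,0],"roll":0}]}}

```text
time: 22.38
tcp_pos: [539.4, 76.9, 162.6]
ee_rot: [179.9, -0.1, 96.7]
ft_force: [-0.9, 4.3, 7.0]
finger_gap: 0.008
finger_force: 3.3
```

>>> {"name": "apply_moves", "arguments": {"plan": [{"fingers":1,"travel":[0,0,-0.002],"roll":0},{"fingers":1,"travel":[0,0,-0.0015],"roll":0},{"fingers":1,"travel":[0,0,0],"roll":0}]}}

```text
time: 22.75
tcp_pos: [539.6, 77.5, 161.2]
ee_rot: [179.8, -0.2, 96.7]
ft_force: [-7.1, 7.7, 24.5]
finger_gap: 0.008
finger_force: 12.2
```

>>> {"name": "apply_moves", "arguments": {"plan": [{"fingers":1,"travel":[0,0,0.01],"roll":0},{"fingers":1,"travel":[0,0,0.03],"roll":0},{"fingers":1,"travel":[0,0,0.04],"roll":0},{"fingers":0.2,"travel":[0,-0.03,0.03],"roll":0},{"fingers":0.2,"travel":[0,0,0],"roll":0}]}}

```text
time: 23.38
tcp_pos: [540.6, 43.9, 270.4]
ee_rot: [179.7, 0.1, 96.7]
ft_force: [0.2, 0.6, 0.5]
finger_gap: 0.193
finger_force: 0.0
```

```bash
python3 - <<'E'
from h import *
from scipy.optimize import least_squares
t=np.radians(28);a=np.radians(96.77);e=np.array([np.cos(a)*np.cos(t),np.sin(a)*np.cos(t),np.sin(t)]);y=np.array([-np.sin(a),np.cos(a),0]);R=np.c_[e,y,np.cross(e,y)]
o=np.array([547.8,9,72.9])
for n in ["wrist","scene","top"]:
    P=cloud(look("z"+n,[],n)).reshape(-1,3);q=(P-o)@R
    b=P[(np.linalg.norm(P-[540,74,152],axis=1)<16)&(P[:,2]>147)]
    if len(b)>6:
        f=least_squares(lambda p:np.linalg.norm(b-p,axis=1)-10,[540,74,152],loss="soft_l1",f_scale=1.)
        d=(f.x-o)@R-[22,0,21.4];print(n,len(b),d.round(1),np.degrees(np.arctan2(d[2],d[0])).round(1))
    k=np.sort(q[(abs(q[:,1])<3)&(abs(q[:,2])<6)&(q[:,0]>205)&(q[:,0]<262),0]);print(" tip",k[-3:].round(1))
E
```

```text
wrist 443 [73.8 -0.1 16.2] 12.4
 tip [220.6 220.7 220.7]
scene 49 [72.7  1.2 20.4] 15.7
 tip [208.7 212.2 218.2]
 tip [213.3 215.2 215.9]
```

The lever reads 12.4°, which is right over (12.6° is the locked angle), and the chisel is home. Handing in.

```bash
python3 -c "
from cell import ctrl
print(ctrl.sign_off())"
```

```text
the job is handed in; nothing more can be done
None
```

The point chisel lies in the V-groove with its point uphill and its butt home against the stop; the clamp lever is right over and locked, and the job was handed in at about 23.5 s of the 54 s allowed.

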